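# Press the new top piece onto the heel

## Task

The heel block stands in the bench press with its freshly cemented rubber top piece on it. Flip the press's safety catch all the way back first, then take the lever by its rubber grip and bring it down steadily, without slamming, as far as it goes, so that the platen squeezes the top piece onto the heel; keep holding it down like that, the job finishes while you hold. Leave the heel, its top piece and everything else on the bench where they are.

Things in the scene. Friction and masses are not known exactly. Their poses are not given: they have to be found in the camera images.
- press: dark green bench-top arbor press bolted down, base 240 x 120 mm. Origin: centre of the base's underside; z up, -x its front (facing the robot at yaw 0), lever on its -y side, catch on its +y side. Its head, 60 mm wide, spans x -72 to 120, z 150 to 235 mm. The steel ram, 28 mm square, stands at x = -30 mm, y = 0, top at z = 317 mm at the start; it sinks 20 mm per rad of lever
- lever (a joint): press lever, rad: 0 = up as at the start (rising forward, 50 degrees above level), grows as it is pulled forward and down, end stop 1.10 (13 degrees below level). Locked (0 to 0.06) while the catch is on. Springs back up if let go: at the grip about 4 N at the start, 8 N low down, and more from about 0.8 on, where the platen meets the work and squeezes its buffer: some 15 N at the stop
- lever_pivot (a point): point on the lever's axle in the plane in which the lever swings: in the press frame x = 5, y = -50, z = 190 mm; the axle lies along the press's y
- grip: black rubber grip of the lever, a round sleeve 26 mm across and 92 mm long on the 12 mm steel rod, on which it can turn; origin: on the lever's centre line, 170 mm from lever_pivot (at the start 109 mm in front of the pivot and 130 mm above it); z along the lever, outward; the sleeve reaches 40 mm inward and 52 mm outward of the origin
- catch (a joint): safety catch, a steel pawl with a ball handle on the left (+y) side of the head, rad: 0 = on as at the start (handle leaning forward, nose blocking a dog on the axle's disc), grows as the handle is flipped back, towards the press's +x, end stop 1.70. It moves freely (about 0.5 N at the ball); beyond about 0.9 it falls back by its own weight and stays. Push the ball towards +x until it tips over
- catch_knob (a point): centre of the black ball, 18 mm across, on the catch's short steel handle, 8 mm thick, outboard of the catch's arm: at the start x = 35, y = 70, z = 279 mm in the press frame. The handle turns on the catch's hinge pin, along the press's y at x = 60, z = 221 mm, 63 mm from the ball; hub and arm reach out to y = 78 and 46 mm. Nothing else of the press stands at the ball's y
- platen: round pressing plate at the foot of the ram, 68 mm across, rubber-faced; origin: centre of its lower face, 16 mm above the top piece at the start; it can yield up to 15 mm upward against its buffer
- heel: brown stacked heel block, D-shaped, 62 mm (x) x 60 mm (y) x 35 mm high, lying loose on the press's round pad (pad top 50 mm above the bench) under the platen; origin: centre of the underside
- top_piece: black rubber top piece, the same outline, 8 mm thick, lying loose on the heel; origin: centre of its underside
- hammer: bystander: hammer, 240 mm, lying beside the press
- awl: bystander: awl with a wooden handle, 150 mm, lying in front of the press
- brush: bystander: brush, 200 mm, lying on the lever's side
- spool: bystander: thread spool, 32 mm across, 46 mm high, standing near the press's front left
- cement: bystander: tin can, 76 mm across, 85 mm high, standing left of the press
- tacks: bystander: open metal tray of tacks, 90 x 70 x 28 mm
- shoe: bystander: brown shoe, about 265 mm long and 102 mm high, standing left of the press

How it is judged:
By the outcome, as a careful person would: the job done as asked, in the order asked, and still so for the second after the job is handed in, while the arm keeps its last pose, push and grip.
It also fails if it takes over 48 s, if anything falls off the work surface, if the arm or the gripper's body presses on something with over 40 N, if the wrist force passes 120 N, or if a joint passes its speed limit or range.

## Robot

A 6-joint arm with a two-finger parallel gripper is mounted at the origin on the work surface. World frame = base frame: x ahead of the robot, y to its left, z up, the work surface at z = 0. Lengths are in mm, angles in rad, forces in N, time in s.
With the tool pointing down it reaches from about 275 to 825 mm from the base axis. Payload 5.2 kg.
Tool frame: the origin (TCP) lies at the very end of the fingers, on their centre line; the grasp point (between the pads) lies 19 mm behind it; z points along the fingers, y is the direction in which the jaws open and shut (so a half turn about z gives the same grasp; the last joint's range is limited). The gripper opens to 93 mm and grips with 3 to 60 N. Pads are 15 mm wide; open, the fingers measure 128 mm over their backs; the gripper's body (75 mm by 188 mm) begins 65 mm behind the grasp point.
Start: joints at [-1.534, 0.259, 1.535, -0, 1.348, -0.203], TCP at [130.651, -534.262, 218.653] pointing down, gripper open.
Joint ranges: [-3.14, 3.14], [-0.91, 2.08], [0.19, 2.58], [-1.22, 4.36], [0.22, 2.71], [-3.12, 3.12]. Speed limits (rad/s): [2.57, 2.57, 3.14, 3.14, 3.14, 3.14].

## Interface

Orientations are given as [roll, pitch, yaw] about the fixed x, y, z axes, in that order (R = Rz(yaw) Ry(pitch) Rx(roll)).
In Python, from bench import robot gives the robot as it stands. The module is installed in compiled form; this text tells all that it offers. Calls block until the motion is done:
- robot.move_ptp(position, orientation): joint-space move of the TCP to a pose.
- robot.move_linear(position, ori=None, speed=150, f_stop=None): straight line of the TCP; ori=None keeps the orientation; speed is the mean speed in mm/s. With f_stop (N) it stops when the force on the tool has changed by that much, and returns True; else False.
- robot.move_j(angles): joint-space move.
- robot.move_gripper(opening): opening from 0.0 (shut) to 1.0 (fully open); the grip force is fixed at half the most; returns when the fingers have stopped.
- robot.sleep(seconds).
- robot.inverse_kinematics(position, orientation): joint angles nearest the present ones, or None.
- robot.get_image(name): name is "scene" or "top"; returns a dict with "img" (420x560x3 uint8, blue, green, red), "fovy" (degrees; the focal length in pixels is half the picture's height over the tangent of half this angle, whatever the lens; pixels are square), "cx", "cy" (the principal point, pixels), "eye" and "orientation" of the camera in the world. Camera axes: x right, y down, z forward; pixel columns grow to the right and rows downward; lengths in mm; the calibration is good to about 2 mm. A picture is of the moment at which its call begins. There is no depth.
A pose or a line that the arm cannot do raises robot.MotionError and nothing moves.
- robot.hand_in(): hands the job in, once; it reports no verdict.
Readings, each from a call of its own:
- robot.current_t(): time.
- robot.current_qpos(): joint angles.
- robot.current_joint_vel(): joint speeds.
- robot.current_joint_efforts(): joint torques, N m.
- robot.current_tcp_pos(): TCP position.
- robot.current_eef_rot(): TCP orientation.
- robot.current_contact_force(): force on the tool from outside, world axes, zero at the start.
- robot.current_ft_torque(): the same for the moment, N m.
- robot.current_gripper_width(): opening from 0.0 (shut) to 1.0 (fully open).
Only numpy, scipy, OpenCV 4.12 (cv2) and the standard library are available. Lean on these libraries where they do the work, as an engineer would, in place of code of your own. Each camera call takes 0.05 s, during which the arm holds its last target.

## Working session

There is one attempt and no reset: what is moved stays moved. The work goes in short steps, each a Python script; the robot and the scene stay as the last script left them, time stands still between calls to the robot, and variables do not carry over. Pictures are saved under pics/ and viewed, and the job is handed in when it is done.

```bash
mkdir -p pics; ls; python3 - <<'E'
from bench import robot
import cv2
for n in("scene","top"):
    d=robot.get_image(n); cv2.imwrite(f"pics/{n}0.png",d["img"]); print(n,d["fovy"],d["cx"],d["cy"],d["eye"],d["orientation"])
print(robot.current_t(),robot.current_tcp_pos(),robot.current_eef_rot())
E
```

```text
pics
scene 42.937645395133 286.10412791047503 206.5117255567853 [1656.62254463 -583.12411095 1006.79049703] [-2.13256547 -0.01975722  1.08915562]
top 46.61302850032985 288.83447039081807 208.51057263249317 [ 380.5522083     3.2017742  1552.37848266] [-3.02532958e+00  1.04817243e-03 -1.60037423e+00]
0.1 [ 130.62283323 -533.75577965  217.90365643] [-3.13996539e+00 -3.32017341e-04  2.39763616e-01]
```

View pics/scene0.png

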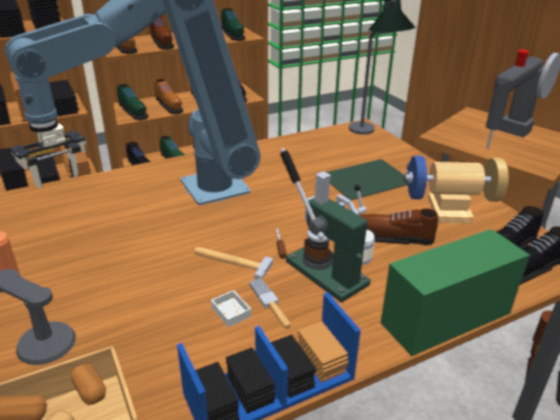

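View pics/top0.png

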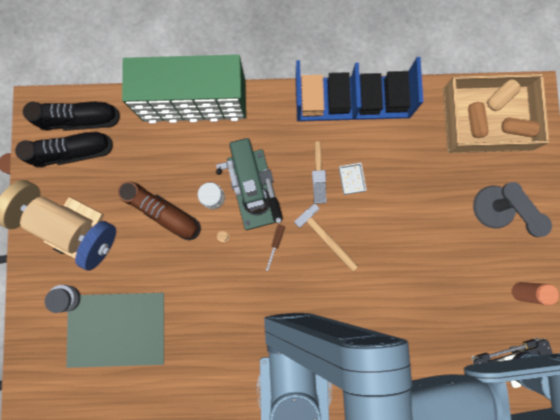

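The scene view shows the press at about (330,240). In the top view it is at about (250,185), slightly yawed, with its front toward the robot. Next I'll zoom in on both.

```bash
python3 - <<'E'
import cv2
a=cv2.imread("pics/top0.png")[120:260,180:360]; cv2.imwrite("pics/tz.png",cv2.resize(a,None,fx=4.2,fy=4.2,interpolation=cv2.INTER_CUBIC))
a=cv2.imread("pics/scene0.png")[140:300,250:400]; cv2.imwrite("pics/sz.png",cv2.resize(a,None,fx=3.7,fy=3.7,interpolation=cv2.INTER_CUBIC))
E
```

```text
(no output)
```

View pics/tz.png

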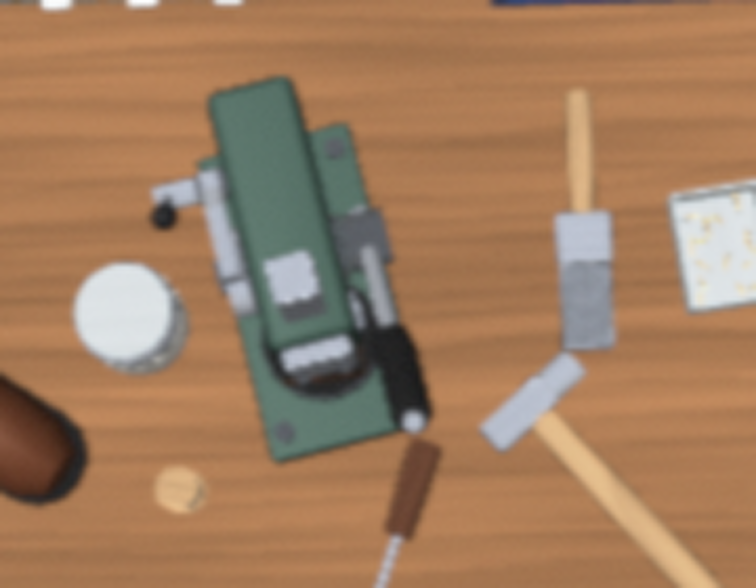

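View pics/sz.png

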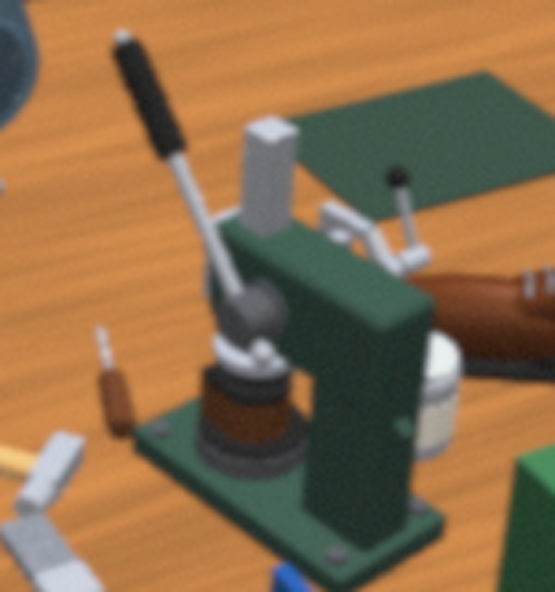

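Top zoom (offset 180,120, scale ×4.2):
- Knob at (163,216), ram top at (291,277).
- Head rear corners at (211,97) and (292,79).

Scene zoom (offset 250,140, scale ×3.7):
- Knob at (398,177), ram top at (270,130).
- Head rear corners at (435,303) and (383,332).

I'll triangulate these points and solve for the press pose.

```bash
cat > h.py <<'E'
import numpy as np, cv2
from scipy.spatial.transform import Rotation as R
from scipy.optimize import least_squares
CAM={"scene":(42.937645395133,286.10412791047503,206.5117255567853,[1656.62254463,-583.12411095,1006.79049703],[-2.13256547,-0.01975722,1.08915562]),
"top":(46.61302850032985,288.83447039081807,208.51057263249317,[380.5522083,3.2017742,1552.37848266],[-3.02532958e+00,1.04817243e-03,-1.60037423e+00])}
def ray(c,p):
    f,cx,cy,e,o=CAM[c]; F=210/np.tan(np.radians(f/2))
    d=R.from_euler('xyz',o).apply([(p[0]-cx)/F,(p[1]-cy)/F,1]); return np.array(e),d/np.linalg.norm(d)
def proj(c,P):
    f,cx,cy,e,o=CAM[c]; F=210/np.tan(np.radians(f/2))
    q=R.from_euler('xyz',o).inv().apply(np.array(P)-e); return np.array([cx+F*q[0]/q[2],cy+F*q[1]/q[2]])
def onz(c,p,z):
    e,d=ray(c,p); return e+d*(z-e[2])/d[2]
def tri(pt,ps):
    A=np.zeros((3,3));b=np.zeros(3)
    for c,p in(("top",pt),("scene",ps)):
        e,d=ray(c,p);M=np.eye(3)-np.outer(d,d);A+=M;b+=M@e
    return np.linalg.solve(A,b)
E
python3 - <<'E'
from h import *
def T(u,v):return (180+(u+.5)/4.2-.5,120+(v+.5)/4.2-.5)
def S(u,v):return (250+(u+.5)/3.7-.5,140+(v+.5)/3.7-.5)
L={"knob":((35,70,279),T(163,216),S(398,177)),"ram":((-30,0,317),T(291,277),S(270,130)),
"rl":((120,30,235),T(211,97),S(435,303)),"rr":((120,-30,235),T(292,79),S(383,332))}
for k,(m,t,s) in L.items():print(k,m,tri(t,s).round(1),onz("top",t,m[2]).round(1))
print("tip",tri(T(414,421),S(122,36)))
def res(v):
    r=[]
    for m,t,s in L.values():
        P=R.from_euler('z',v[2]).apply(m)+[v[0],v[1],0]
        r+=[proj("top",P)-t,proj("scene",P)-s]
    return np.concatenate(r)
o=least_squares(res,[450,100,0.2]);print(o.x,o.fun.reshape(-1,4).round(2))
E
```

```text
knob (35, 70, 279) [635.4 184.8 278.4] [634.9 184.  279. ]
ram (-30, 0, 317) [587.8 101.5 314.1] [587.1 100.9 317. ]
rl (120, 30, 235) [725.2 160.1 227.8] [722.3 157.6 235. ]
rr (120, -30, 235) [736.8 107.2 225.8] [732.8 104.1 235. ]
tip [492.58337882  27.97480972 363.22287344]
[6.15769560e+02 1.07613399e+02 2.06139481e-01] [[ 0.25 -0.32 -0.73  0.04]
 [-0.22  0.27 -0.41 -1.14]
 [-1.45 -1.65  0.4  -1.95]
 [ 0.4  -2.32 -1.67 -1.87]]
```

Knob, ram and lever tip agree on a press pose of about (616.5, 108), yaw 0.225. The knob–ram distance is 95.9 mm against 95.5 mm in the model, and the tip height fits a 226 mm lever. The rounded head corners read slightly off, so I'm ignoring them. Next is an IK check for both phases, with no motion.

```bash
cat >> h.py <<'E'
X0,Y0,YAW=616.5,108.,.225
def W(p): return R.from_euler('z',YAW).apply(p)+[X0,Y0,0]
def grip(q,al=0.,r=170,back=0.,bias=0.,flip=1):
    """TCP pose grasping lever at angle q; al: tool tilt from +y toward t; back: mm shallower"""
    a=np.radians(50)-q
    ro=np.array([-np.cos(a),0,np.sin(a)]); t=np.array([-np.sin(a),0,-np.cos(a)]); y=np.array([0,1.,0])
    z=np.cos(al)*y+np.sin(al)*t; j=flip*np.cross(z,ro)
    M=np.column_stack([np.cross(j,z),j,z])
    P=np.array([5,-50,190])+r*ro+(19-back)*z+bias*t
    return W(P),(R.from_euler('z',YAW)*R.from_matrix(M)).as_euler('xyz')
E
python3 - <<'E'
from h import *
from bench import robot
ik=robot.inverse_kinematics
f=lambda q:None if q is None else np.round(q,2)
for p in[(-70,75,420),(-70,75,267),(10,75,267),(95,75,265)]:print(p,W(p).round(0),f(ik(W(p),[np.pi,0,YAW])))
for al in(-.6,-.3,0,.3,.6,.9):
  for fl in(1,-1):
    print(al,fl,[f(ik(*grip(q,al,flip=fl))) for q in(0,.55,1.1)], f(ik(*grip(0,al,back=130,flip=fl))))
E
```

```text
(-70, 75, 420) [532. 165. 420.] [ 0.1   0.22  1.11 -0.    1.81  1.45]
(-70, 75, 267) [532. 165. 267.] [ 0.1   0.24  1.44 -0.    1.46  1.45]
(10, 75, 267) [610. 183. 267.] [ 0.12  0.39  1.23 -0.    1.52  1.46]
(95, 75, 265) [692. 202. 265.] [ 0.13  0.56  0.97 -0.    1.61  1.48]
-0.6 1 [array([-0.77,  0.78,  1.9 ,  1.27,  2.13, -1.7 ]), array([-0.72,  1.06,  1.77,  1.04,  2.32, -2.44]), array([-0.58,  1.28,  1.47,  0.85,  2.45, -3.06])] [-0.96  0.9   1.77  1.09  2.21 -1.73]
-0.6 -1 [array([-0.77,  0.78,  1.9 ,  1.27,  2.13,  1.44]), array([-0.72,  1.06,  1.77,  1.04,  2.32,  0.7 ]), array([-0.58,  1.28,  1.47,  0.85,  2.45,  0.08])] [-0.96  0.9   1.77  1.09  2.21  1.42]
-0.3 1 [array([-0.71,  0.74,  1.68,  1.13,  2.17, -1.6 ]), array([-0.72,  0.92,  1.68,  0.93,  2.22, -2.37]), array([-0.65,  1.12,  1.53,  0.8 ,  2.24, -3.02])] [-0.86  0.86  1.48  1.04  2.29 -1.56]
-0.3 -1 [array([-0.71,  0.74,  1.68,  1.13,  2.17,  1.54]), array([-0.72,  0.92,  1.68,  0.93,  2.22,  0.77]), array([-0.65,  1.12,  1.53,  0.8 ,  2.24,  0.12])] [-0.86  0.86  1.48  1.04  2.29  1.58]
0 1 [array([-0.63,  0.73
[... 793 characters left out ...]
  1.09,  0.61,  2.38, -1.54]), array([-0.55,  0.56,  1.48,  0.53,  1.97, -2.2 ]), array([-0.7 ,  0.55,  1.77,  0.65,  1.62, -2.86])] [-0.48  0.95  0.57  0.82  2.65 -1.27]
0.6 -1 [array([-0.42,  0.74,  1.09,  0.61,  2.38,  1.6 ]), array([-0.55,  0.56,  1.48,  0.53,  1.97,  0.94]), array([-0.7 ,  0.55,  1.77,  0.65,  1.62,  0.28])] [-0.48  0.95  0.57  0.82  2.65  1.87]
0.9 1 [array([-0.3 ,  0.75,  0.95,  0.37,  2.43, -1.63]), array([-0.44,  0.46,  1.45,  0.36,  1.88, -2.13]), array([-0.64,  0.36,  1.86,  0.58,  1.39, -2.76])] None
0.9 -1 [array([-0.3 ,  0.75,  0.95,  0.37,  2.43,  1.51]), array([-0.44,  0.46,  1.45,  0.36,  1.88,  1.01]), array([-0.64,  0.36,  1.86,  0.58,  1.39,  0.39])] None
```

All poses are reachable. For the lever I'll point the tool along the axle, with the jaws across the rod. The jaw then transmits the push directly, and the wrist turns along with the lever. First the catch.

```bash
python3 - <<'E'
from h import *
from bench import robot
o=[np.pi,0,YAW]
robot.move_gripper(0.0)
p=robot.current_tcp_pos()
robot.move_linear([p[0]+60,p[1]+50,460],speed=350)
robot.move_ptp(W((-75,75,460)),o)
print(robot.current_t(),robot.current_tcp_pos(),W((-75,75,460)))
robot.move_linear(W((-40,75,268)),speed=250)
d=robot.get_image("scene");cv2.imwrite("pics/s1.png",cv2.resize(d["img"][100:300,250:450],None,fx=3,fy=3,interpolation=cv2.INTER_CUBIC))
print(robot.current_t(),robot.current_contact_force())
E
```

```text
5.0083 [526.93839755 163.56086985 459.91002951] [526.65746481 164.37658087 460.        ]
5.9917 [0.2074825  0.40503133 1.00729544]
```

View pics/s1.png

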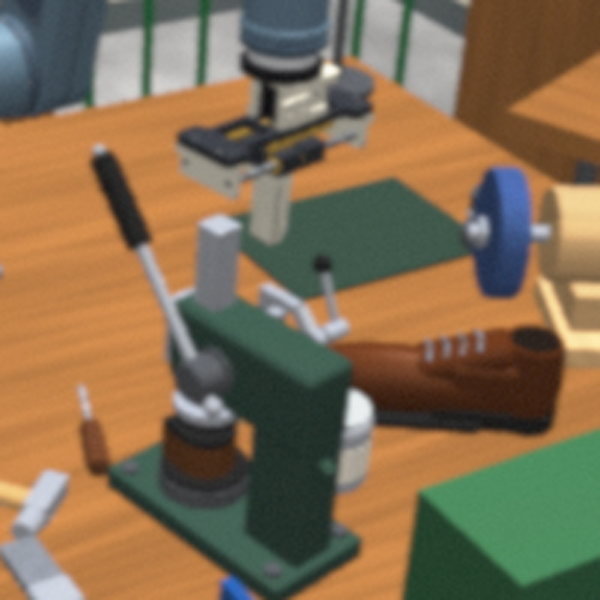

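The closed fingers (tip about (268,240)) are in front of the ball at (322,263) and clear of the lever at (120,200). Pushing now.

```bash
python3 - <<'E'
from h import *
from bench import robot
r=robot.move_linear(W((95,75,268)),speed=70,f_stop=15)
print(r,robot.current_tcp_pos(),robot.current_contact_force(),robot.current_t())
for n in("scene","top"):
    d=robot.get_image(n)["img"]
    a=d[100:300,250:450] if n=="scene" else d[100:260,160:320]
    cv2.imwrite(f"pics/{n}2.png",cv2.resize(a,None,fx=2.9,fy=2.9,interpolation=cv2.INTER_CUBIC))
E
```

```text
False [692.1694613  202.29694128 268.29143242] [ 0.13386212  0.52232482 -0.08610967] 8.0667
```

View pics/scene2.png

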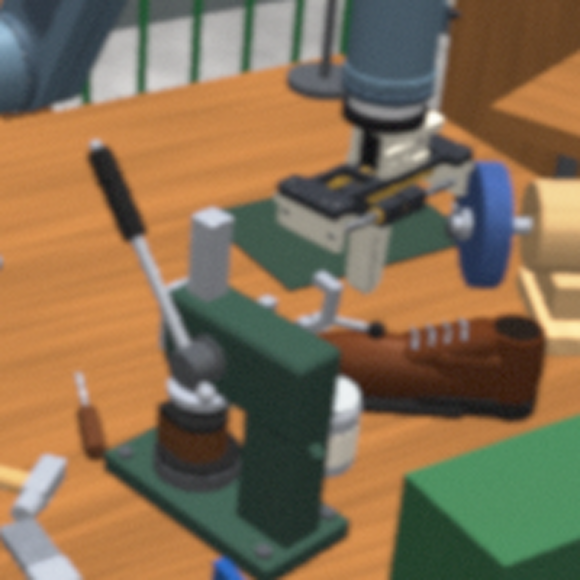

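View pics/top2.png

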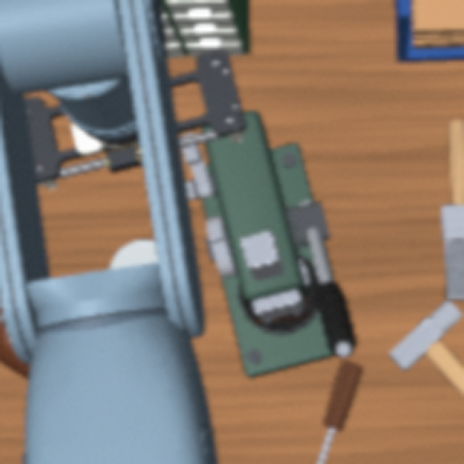

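The catch has tipped over: the knob is now at scene crop (376,329). I'll compare that with the end-stop prediction, and with smaller angles.

```bash
python3 - <<'E'
from h import *
m=np.array([250+376.5/2.9-.5,100+329.5/2.9-.5]);print(m)
for q in(1.3,1.5,1.6,1.7):
    a=np.arctan2(58,-25)-q;print(q,proj("scene",W((60+63*np.cos(a),70,221+63*np.sin(a)))))
print(proj("scene",W((35,70,279))),"meas 357.6 187.8")
E
```

```text
[379.32758621 213.12068966]
1.3 [376.36510815 204.3082908 ]
1.5 [377.88446979 208.73540117]
1.6 [378.38914495 210.96174407]
1.7 [378.71635491 213.1638213 ]
[356.56111994 187.33385793] meas 357.6 187.8
```

The catch is at its end stop: measured (379.3,213.1), predicted (378.7,213.2) for 1.70. Next I'll retreat upward, swing round to the lever side and take the pre-grasp pose.

```bash
python3 - <<'E'
from h import *
from bench import robot
p=robot.current_tcp_pos()
robot.move_linear([p[0]-40,p[1],470],speed=350)
q=robot.current_qpos(); 
P,o=grip(0,.25,r=172,back=140,flip=-1); print(P.round(0),o)
j=robot.inverse_kinematics(P,o); print(np.round(j,2))
robot.move_j([-0.9,0.3,1.1,0.4,2.0,1.5]); print(robot.current_tcp_pos().round(0))
robot.move_gripper(0.65)
robot.move_ptp(P,o)
print(robot.current_tcp_pos().round(1),robot.current_qpos().round(2),robot.current_t(),robot.current_contact_force().round(1))
for n in("scene","top"):
    d=robot.get_image(n)["img"]
    a=d[80:300,210:420] if n=="scene" else d[100:300,200:400]
    cv2.imwrite(f"pics/{n}3.png",cv2.resize(a,None,fx=2.7,fy=2.7,interpolation=cv2.INTER_CUBIC))
E
```

```text
[573. -73. 341.] [-1.82079633  0.87266463  0.225     ]
[-0.65  0.9   0.9   0.94  2.51  1.81]
[ 493. -233.  417.]
[573.3 -73.9 341.5] [-0.65  0.9   0.9   0.94  2.51  1.81] 12.5167 [0.2 0.2 0.9]
```

View pics/scene3.png

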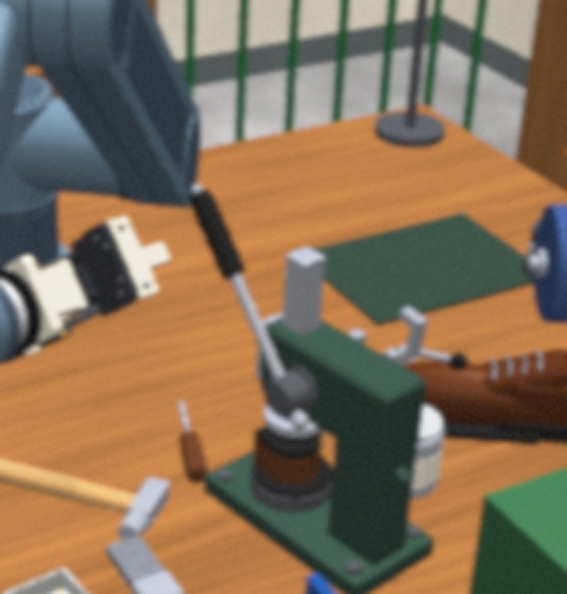

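View pics/top3.png

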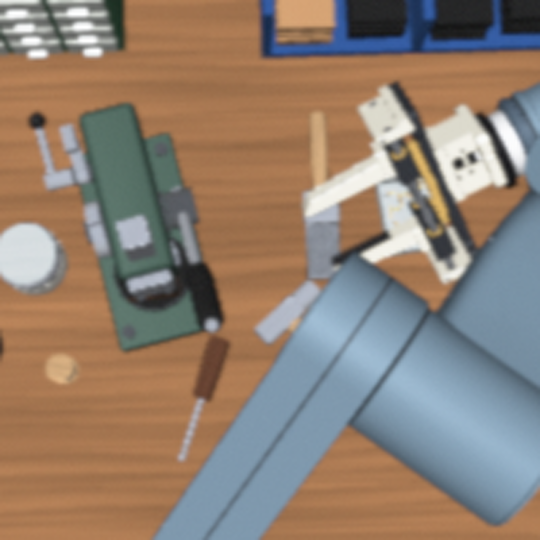

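The fingers point at the grip from the lever side and straddle it. The triangulated rod tip (492.6, 28.0, 363.2) matches the model (490.9, 28.0, 363.1). Approaching and gripping.

```bash
python3 - <<'E'
from h import *
from bench import robot
P,o=grip(0,.25,r=172,back=0,flip=-1)
r=robot.move_linear(P,speed=120,f_stop=8)
print(r,robot.current_tcp_pos().round(1),P.round(1),robot.current_contact_force().round(1))
if not r:
    robot.move_gripper(0.0)
print(robot.current_gripper_width()*93,robot.current_t(),robot.current_contact_force().round(1),robot.current_ft_torque().round(2))
for n in("scene","top"):
    d=robot.get_image(n)["img"]
    a=d[80:300,210:420] if n=="scene" else d[100:300,200:400]
    cv2.imwrite(f"pics/{n}4.png",cv2.resize(a,None,fx=2.7,fy=2.7,interpolation=cv2.INTER_CUBIC))
E
```

```text
False [517.4  52.3 318.8] [517.1  52.9 318.7] [-0.2  0.3 -0. ]
24.95494542154411 14.5917 [ 0.6 -0.3  0.5] [-0.29 -0.16 -0.17]
```

View pics/scene4.png

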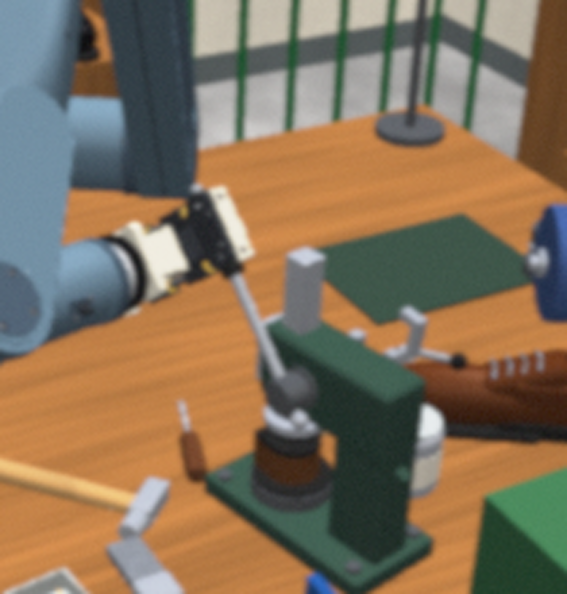

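View pics/top4.png

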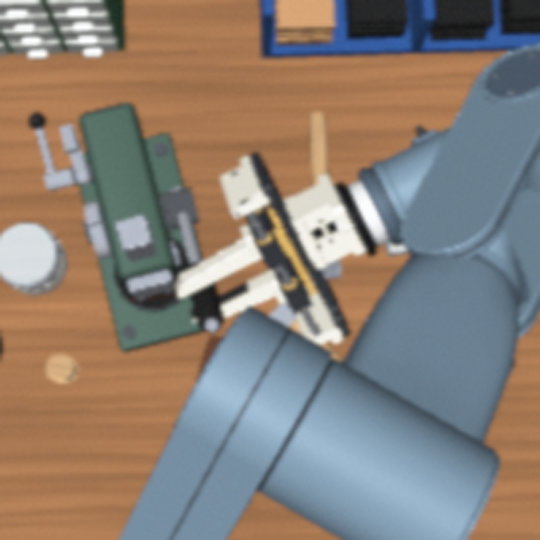

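The grip is held: opening reads 25 mm on the 26 mm sleeve with almost no side load. Now I'll pull it down along the arc, watching the force.

```bash
python3 - <<'E'
from h import *
from bench import robot
for q in np.r_[np.arange(.1,.85,.125),np.arange(.9,1.06,.05)]:
    P,o=grip(q,.25,r=172,flip=-1)
    robot.move_linear(P,o,speed=60 if q<.8 else 35)
    F=robot.current_contact_force(); e=robot.current_tcp_pos()-P
    print(q.round(2),F.round(1),np.linalg.norm(F).round(1),e.round(1),round(robot.current_t(),2),round(robot.current_gripper_width()*93,1))
    if np.linalg.norm(F)>45: print("STOP");break
for n in("scene",):
    d=robot.get_image(n)["img"]
    a=d[80:300,210:420]
    cv2.imwrite(f"pics/{n}5.png",cv2.resize(a,None,fx=2.7,fy=2.7,interpolation=cv2.INTER_CUBIC))
E
```

```text
0.1 [4.2 0.4 2. ] 4.7 [0.4 0.1 0.3] 15.12 25.2
0.22 [ 5.7 -0.   2.5] 6.3 [0.4 0.  0.4] 15.63 25.0
0.35 [ 5.8 -0.1  3.2] 6.6 [0.4 0.  0.4] 16.14 24.8
0.48 [4.8 0.1 4.1] 6.3 [ 0.5 -0.   0.6] 16.65 25.1
0.6 [ 4.6 -0.1  4.2] 6.3 [ 0.4 -0.1  0.7] 17.16 25.6
0.72 [ 5.3 -0.8  5.3] 7.6 [ 0.4 -0.1  0.7] 17.67 24.9
0.9 [ 4.7 -2.5  9.5] 10.9 [ 0.2 -0.   1.7] 18.68 25.1
0.95 [ 3.1 -3.1 10.3] 11.2 [ 0.1 -0.1  1.9] 19.07 25.0
1.0 [ 3.2 -4.  11.6] 12.7 [-0.  -0.1  2.2] 19.46 25.0
1.05 [ 2.  -4.1 13.7] 14.5 [-0.2 -0.1  2.5] 19.85 25.1
```

View pics/scene5.png

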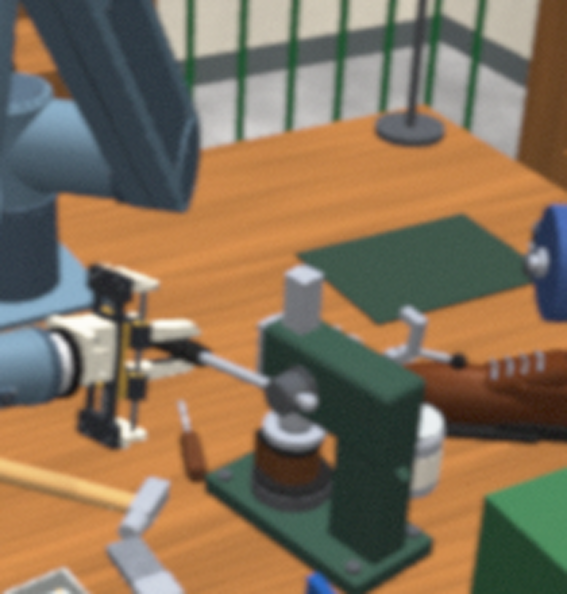

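The lever follows with forces matching the description, and the compliance is about 0.18 mm/N. Next I'll creep to the stop until the force rises clearly above the spring's ~15 N.

```bash
python3 - <<'E'
from h import *
from bench import robot
for q in np.arange(1.07,1.19,.015):
    P,o=grip(min(q,1.1),.25,r=172,bias=max(0,(q-1.1)*172),flip=-1)
    robot.move_linear(P,o,speed=20)
    F=robot.current_contact_force(); e=robot.current_tcp_pos()-P
    a=robot.current_tcp_pos()
    print(q.round(3),F.round(1),np.linalg.norm(F).round(1),a.round(1),e.round(1),round(robot.current_t(),2))
    if np.linalg.norm(F)>27: break
robot.sleep(.5)
print(robot.current_contact_force().round(1),robot.current_tcp_pos().round(1),grip(1.1,.25,r=172,flip=-1)[0].round(1))
for n in("scene","top"):
    d=robot.get_image(n)["img"]
    a=d[140:290,260:400] if n=="scene" else d[100:300,180:380]
    cv2.imwrite(f"pics/{n}6.png",cv2.resize(a,None,fx=3.7 if n=="scene" else 2.7,fy=3.7 if n=="scene" else 2.7,interpolation=cv2.INTER_CUBIC))
print(robot.current_t())
E
```

```text
1.07 [ 2.6 -4.1 12.9] 13.8 [464.7  40.8 154.3] [-0.2 -0.1  2.6] 20.23
1.085 [ 1.9 -4.5 13.6] 14.4 [465.2  40.9 151.9] [-0.3 -0.1  2.7] 20.5
1.1 [ 1.7 -4.3 14. ] 14.7 [465.8  41.  149.4] [-0.3 -0.1  2.8] 20.77
1.115 [ 1.1 -5.6 15.4] 16.4 [466.2  41.2 147.3] [-0.5 -0.1  3.2] 21.05
1.13 [-1.2 -7.3 20.4] 21.7 [466.5  41.3 146.1] [-0.8 -0.1  4.4] 21.32
1.145 [ -1.8 -10.4  30.4] 32.2 [466.5  41.4 145.8] [-1.3 -0.1  6.7] 21.6
[ -3.7 -10.8  30.6] [466.5  41.4 145.8] [466.1  41.2 146.7]
22.2
```

View pics/scene6.png

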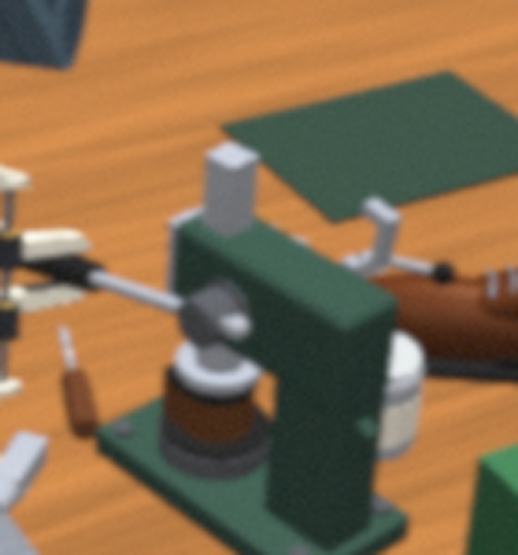

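View pics/top6.png

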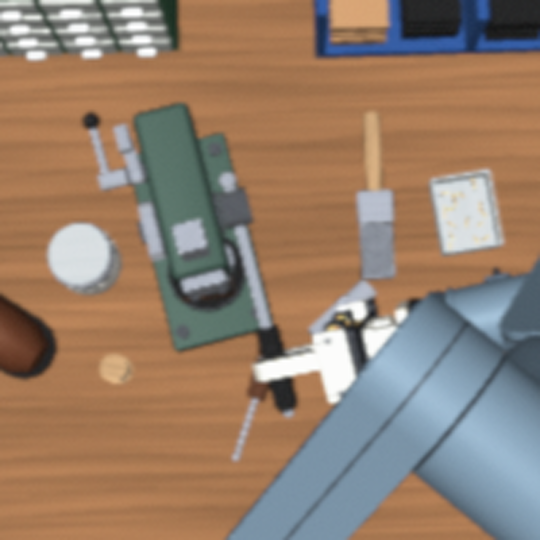

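The lever is at its stop: the TCP stalls at z 145.8 while the force climbs from 16 to 32 N. The platen sits on the top piece, the catch is still back, and the bystanders are where they were. I'll hold for a while and recheck.

```bash
python3 - <<'E'
from h import *
from bench import robot
for i in range(4):
    robot.sleep(1.5); print(robot.current_t(),robot.current_contact_force().round(1),robot.current_tcp_pos().round(1),round(robot.current_gripper_width()*93,1))
d=robot.get_image("scene")["img"]; cv2.imwrite("pics/s7.png",cv2.resize(d[140:320,180:400],None,fx=3.3,fy=3.3,interpolation=cv2.INTER_CUBIC))
E
```

```text
23.7 [ -1.9 -10.4  30.5] [466.5  41.4 145.7] 25.1
25.2 [ -1.8 -10.1  30.7] [466.5  41.4 145.8] 25.4
26.7 [ -2.5 -10.   30. ] [466.5  41.4 145.8] 24.9
28.2 [ -2.5 -11.   30.2] [466.5  41.4 145.8] 25.1
```

View pics/s7.png

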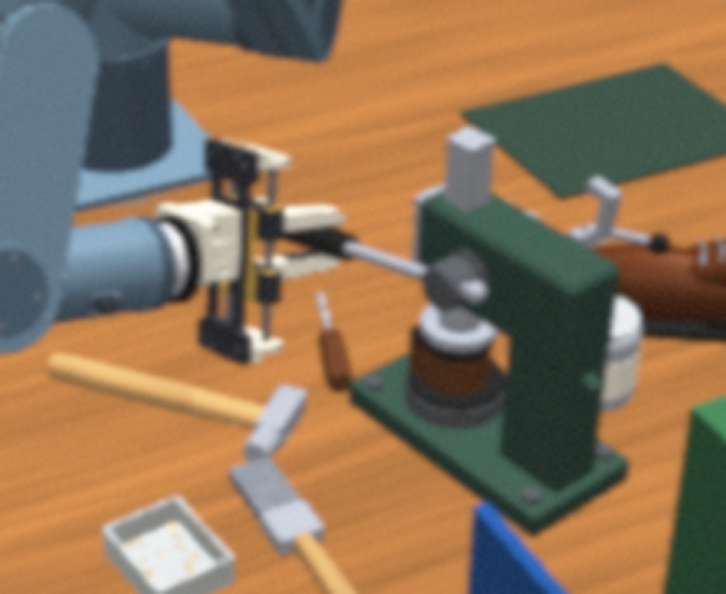

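The hold is stable: lever at (380,255) a little below level, platen on the top piece at (455,330), catch knob back at (658,243). Nothing is disturbed, so I'm handing in.

```bash
python3 -c "
from bench import robot
robot.hand_in();print(robot.current_t(),robot.current_contact_force())"
```

```text
the job is handed in; nothing more can be done
the job is handed in; nothing more can be done
```

The job is done and handed in, at about 28 s of the 48 s allowed. The hand-in gives no verdict, and readings are locked after it, so I have none from the final second.

- **Catch:** I pushed the ball back with closed fingers until it tipped over. It came to rest at its 1.70 rad stop: the camera puts the knob within 1 px of where it should be there.
- **Lever:** I then took the rubber grip and brought it down steadily in about 7 s. The force rose from 5 to 15 N, as described. At the end the tool stopped moving while the force climbed to 32 N, so the lever was on its end stop.
- **Hold:** I held it there for over 6 s at a steady 32 N, gripper still closed at 25 mm on the sleeve. In the last picture the platen is on the top piece, the catch is still back, and the heel and the other things in view are where they were.

Two checks disagreed slightly:
- **Head corners:** the rounded rear corners of the press head measured 7–9 mm too low, so I left them out and used the knob, ram and lever tip for the press's position.
- **Lever height:** the tool stopped about 1 mm below the modelled end-stop height, within the 2 mm calibration error.

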